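Put the microscope accessories away in the dry box

ROBOT

A 6-joint arm with a two-finger parallel gripper is mounted at the origin on the work surface. World frame = base frame: x ahead of the robot, y to its left, z up, the work surface at z = 0. Lengths are in m, angles in degrees, forces in N, time in s.
With the tool pointing down it reaches from about 0.25 to 0.85 m from the base axis. Payload 12.5 kg.
Tool frame: the origin (TCP) lies midway between the tips of the shut fingers; the grasp point (between the pads) lies 19 mm behind it (grasp_offset is the distance from the TCP to the grasp point, in m); z points along the fingers, y is the line along which they close (so a half turn about z gives the same grasp; the last joint's range is limited). The gripper opens to 93 mm and grips with 3 to 60 N. Pads are 15 mm wide; open, the fingers measure 128 mm over their backs; the gripper's body (75 mm by 188 mm) begins 65 mm behind the grasp point.
Start: joints at [-77.957, 20.094, 94.641, -0, 65.266, -4.847], TCP at [0.16, -0.526, 0.219] pointing down, gripper open.
Joint ranges: [-157.81, 157.81], [-45, 120.19], [0.68, 151.7], [-89.99, 269.99], [4.06, 180], [-164.3, 164.3]. Speed limits (degrees/s): [127.2, 127.2, 159.86, 180, 180, 180].

INTERFACE

Orientations are given as [roll, pitch, yaw] about the fixed x, y, z axes, in that order (R = Rz(yaw) Ry(pitch) Rx(roll)).
In Python, from station import * gives the robot as it stands.
- The arm moves only by the tool servo_tool, never from a script. Its argument "commands" is a list of rows, each a list of 3 entries, a list of its own where there are three numbers: the shift along the world's x, y, z in mm, then the turn about the world's z in degrees, then the closure, from -1 (fully open) to 1 (shut). In form: [[[dx, dy, dz], turn, grip], ...]. A call has 1 to 12 rows; each row shifts and turns the commanded pose from where the row before left it; what a row does not reach is not made up. A row lasts 1/8 s, in which the tool goes at most 62.5 mm and 10.7 degrees, less where a joint would pass 70% of its speed; a pose out of reach is approached as far as the arm can. A call is refused whole if a number of a shift passes 62.5 or a number of a turn 10.7, either way. A call with a gripper value outside its range is refused whole. The fingers move at their own pace and stop on an object; "squeeze" is the grip in N (left out, the last holds). Time passes only in rows, so rows that do not move let the fingers close. It gives the time, the measured TCP pose, the force, the opening and the grip force at its end, in the units of the state.
- get_obs(): the state, without advancing time (a new reading comes with each control period).
- capture(name): name is "side" or "top"; returns the picture (400x640x3 uint8, blue, green, red); there is no depth.
- camera_model(name): a dict with "fovy" (degrees; the focal length in pixels is half the picture's height over the tangent of half this angle, whatever the lens; pixels are square), "cx", "cy" (the principal point, pixels), "k1" (the pictures are not rectified: a ray, as slopes to the right and down, at radius r is drawn at 1 + k1 r^2 times it, then the intrinsics apply), "cam_to_world" (4x4, takes a point from camera to world coordinates). Camera axes: x right, y up, looking along -z (the intrinsics and any distortion apply to the point x, -y, -z); pixel columns grow to the right and rows downward; lengths in m; the calibration is good to about 2 mm. A picture is of the moment at which its call begins. camera_model takes no time and is no camera call.
- hand_in(): hands the job in; it is judged then, once.
Trained networks look in the newest picture that a camera, given by its name, has taken for a name from the list of things; names that differ only in an ending like _2 or _b are one class to them, and where a whole thing is asked for, a point or a joint stands for the part that bears it (a point fixed in the world has none). Each returns a list of dicts, best first, with "confidence" (0 to 1); they miss things now and then, are a little off and sometimes report something else, mostly with a low value. They report only what shows in the picture. A call takes as long as a camera call. They do not tell look-alikes from the thing itself.
- masks_of(label, camera): "pixels" (400x640 bool, what is visible of it).
- tip_of(label, camera): "location" ([x, y, z] in m, in world coordinates, good to about 4 mm: a listed point, or the origin of a listed thing).
The state is a dict: "t": time; "joint_pos": joint angles; "joint_velocities": joint speeds; "joint_torque": joint torques, N m; "position": TCP position; "orientation": TCP orientation; "force": force on the tool from outside, world axes, zero at the start; "ft_torque": the same for the moment, N m; "opening": finger opening in m; "grasp_force": force on a finger pad.
Only numpy, scipy, OpenCV 4.12 (cv2) and the standard library are available. Lean on these libraries where they do the work, as an engineer would, in place of code of your own. Each camera call takes 0.05 s, during which the arm holds its last target. There are 200 camera calls.

TASK

Lift the cover off the pins of the dry box and lay it on the black rubber mat, then stand every accessory that is out on the desk (the black lens, the aluminium adapter tube, the steel collet, the plain steel gauge block and the dark slotted block; some may be missing) upright on the floor of the box, side by side in one row so that all fit. Then seat the cover back over both pins, flat on the end blocks, and finally push the head of the purge pump on the end of the box down to its stop and let it spring back up. Leave the cup, the end mill and the blower where they stand.

Things in the scene. Friction and masses are not known exactly. Their poses are not given: they have to be found in the camera images.
- housing: dry box, fixed: dark tray with an aluminium block at each end. Origin: centre of its underside; x across, y along. Bay 58 (x) x 186 mm (y) about the origin, inner floor 8 mm up; front and back walls (9 mm thick) end at z = 32 mm; end blocks 76 x 30 mm, centred at y = +-108 mm, end at z = 62 mm, each with an upright pin. The pump stands beyond the +y end block.
- pin_a (a point): foot of the pin on the +y end block (x = 0, y = 108, z = 62 mm of the housing): 8 mm thick, straight for 7 mm, then tapering to a tip 16 mm up
- pin_b (a point): foot of the like pin on the -y end block
- bay (a point): centre of the bay's inner floor, axes as the housing
- cover: loose aluminium plate 76 (x) x 246 (y) x 4 mm, 0.3 kg, 11 mm holes at x = 0, y = +-108 mm for the pins, fits either way round. Origin: centre of the plate's underside, which seated lies on the end blocks. Two lips (182 mm long, at x = +-33 mm) hang 27 mm below it; laid down it stands on them. Black fin handle on top: 14 (x) x 64 mm (y), from 4 to 30 mm above the origin.
- mat: black rubber mat, fixed, 290 (x) x 140 (y) x 3 mm, flat on the desk to the left or right of the box; origin at the centre of its underside
- pump (a joint): purge pump plunger: 0 up, 0.016 m fully down at its stop; spring, about 7 N at the stop
- pump_top (a point): centre of the top of the pump's black mushroom head (36 mm across, 10 mm thick); it moves with the plunger. Up, it is 94 mm above the housing's origin, at x = 0, y = 153 mm of the housing
- lens: accessory: black objective lens, upright cylinder 44 mm across, 48 mm high, glass disc on top; origin under its centre
- adapter: accessory: aluminium adapter tube, upright cylinder 34 mm across, 46 mm high; origin under its centre
- collet: accessory: steel collet, upright cylinder 28 mm across, 46 mm high; origin under its centre
- gauge: accessory: plain steel gauge block 40 (x) x 30 (y) x 46 mm high; origin under its centre
- slotted: accessory: dark steel block 46 (x) x 34 (y) x 46 mm high with a slot 18 mm wide and 20 mm deep along y in its top; origin under its centre. All accessories present at once fill 170 of the bay's 186 mm when the blocks stand with their x across the bay
- cup: bystander: clear plastic cup, 52 mm across, 40 mm high
- endmill: bystander: end mill lying down, 70 mm long, 12 mm thick
- blower: bystander: black rubber blower bulb, 46 mm across, 66 mm high with its nozzle
Mind the look-alikes: they are no part of the job. What is shaped like the lens but yellow is not meant.

How it is judged:
By the outcome, as a careful person would: the job done as asked, in the order asked, and still so for the second after the job is handed in, with the robot touching nothing.
Of lens, adapter, collet, gauge, slotted only 3 to 5 are there at a start; the rules pass over those that are not, and their reading is None.
At some moment in a run one of lens, adapter, collet, gauge, slotted may be knocked a few centimetres aside while the robot is not near it.
Once in a run the grip may slacken for a moment while it holds something.
It also fails if it takes over 210 s, if anything falls off the work surface, if the arm or the gripper's body presses on something with over 40 N, if the wrist force passes 120 N, or if a joint passes its speed limit or range.

## Working session

There is one attempt and no reset: what is moved stays moved. The work goes in short steps, Python scripts to look and compute and a tool call to move; the robot and the scene stay as the last step left them, time stands still between calls to the robot, and variables do not carry over. Pictures are saved under pics/ and viewed, at most 14 in all, crops included, and the job is handed in when it is done.

Besides the shell and the picture viewer there is one more tool, called as name([rows], argument=value, ...), one row to a line, values as JSON. servo_tool: Moves the arm, as the interface text tells. Its arguments: {"type":"object","properties":{"commands":{"type":"array","items":{"type":"array"}},"squeeze":{"type":"number"}},"required":["commands"]}

```bash
mkdir -p pics; ls; cat > h.py <<'E'
from station import *
import numpy as np, cv2
def snap(cam,name):
    im=capture(cam); cv2.imwrite(f'pics/{name}.png',im); return im
def ray(cam,u,v):
    m=camera_model(cam); f=200/np.tan(np.radians(m['fovy']/2)); T=np.array(m['cam_to_world'])
    d=np.array([(u-m['cx'])/f,(v-m['cy'])/f]); s=d.copy()
    for _ in range(20): s=d/(1+m['k1']*(s@s))
    return T[:3,3],T[:3,:3]@np.array([s[0],-s[1],-1])
def at(cam,u,v,z):
    o,d=ray(cam,u,v); return o+d*(z-o[2])/d[2]
def px(cam,p):
    m=camera_model(cam); f=200/np.tan(np.radians(m['fovy']/2)); T=np.array(m['cam_to_world'])
    q=T[:3,:3].T@(np.array(p)-T[:3,3]); s=np.array([q[0],-q[1]])/-q[2]
    s=s*(1+m['k1']*(s@s)); return np.array([m['cx'],m['cy']])+f*s
E
python3 - <<'E'
from h import *
snap('top','t0'); snap('side','s0')
for n in ['housing','pin_a','pin_b','cover','mat','pump_top','lens','adapter','collet','gauge','slotted','cup','endmill','blower']:
    for c in ['top','side']:
        print(n,c,[(np.round(d['location'],3).tolist(),round(d['confidence'],2)) for d in tip_of(n,c)][:3])
print(get_obs())
for c in ['top','side']: print(np.round(camera_model(c)['cam_to_world'],3).tolist())
E
```

```text
pics
housing top [([0.62, -0.028, 0.002], 0.81)]
housing side [([0.618, -0.027, 0.0], 0.73)]
pin_a top [([0.614, -0.135, 0.059], 0.86), ([0.622, 0.082, 0.063], 0.64)]
pin_a side [([0.623, 0.08, 0.063], 0.79), ([0.618, -0.135, 0.062], 0.61)]
pin_b top [([0.614, -0.135, 0.059], 0.86), ([0.622, 0.082, 0.063], 0.64)]
pin_b side [([0.623, 0.08, 0.063], 0.79), ([0.618, -0.135, 0.062], 0.61)]
cover top [([0.621, -0.027, 0.058], 0.81), ([0.618, -0.027, 0.008], 0.66)]
cover side [([0.621, -0.032, 0.062], 0.68)]
mat top [([0.523, -0.372, 0.001], 0.95)]
mat side [([0.527, -0.372, 0.002], 0.69), ([0.512, -0.181, -0.0], 0.19), ([0.442, -0.198, -0.001], 0.18)]
pump_top top [([0.628, 0.122, 0.093], 0.5)]
pump_top side [([0.626, 0.127, 0.095], 0.5)]
lens top [([0.511, 0.041, 0.002], 0.79), ([0.426, 0.055, -0.001], 0.73), ([0.513, -0.184, 0.001], 0.27)]
lens side [([0.514, 0.033, 0.002], 0.65), ([0.425, 0.052, -0.002], 0.55)]
adapter top [([0.439, -0.064, 0.001], 0.62)]
adapter side [([0.439, -0.067, 0.001], 0.52)]
collet top []
collet side []
gauge top [([0.441, -0.199, 0.001], 0.54)]
gauge side [([
[... 643 characters left out ...]
06,
        0.13625151]), 'joint_torque': array([ 9.56921504e-04, -4.97242820e+01, -2.85487175e+01,  6.99675875e-02,
        2.20357196e-02, -1.50302427e-06]), 'position': array([ 0.15982452, -0.52625921,  0.21862104]), 'orientation': array([-1.79997846e+02, -1.27696248e-04,  1.68917279e+01]), 'force': array([ 0.7360919 , -0.2413898 , -0.83910024]), 'ft_torque': array([-0.05178586, -0.00278209, -0.01188997]), 'grasp_force': 0.0, 'opening': 0.09296302041943416}
[[-0.004, 0.994, -0.111, 0.413], [-1.0, -0.006, -0.011, -0.002], [-0.011, 0.111, 0.994, 1.083], [0.0, 0.0, 0.0, 1.0]]
[[-0.999, 0.009, -0.032, 0.501], [-0.031, -0.603, 0.797, 0.763], [-0.012, 0.798, 0.603, 0.673], [0.0, 0.0, 0.0, 1.0]]
```

View pics/t0.png

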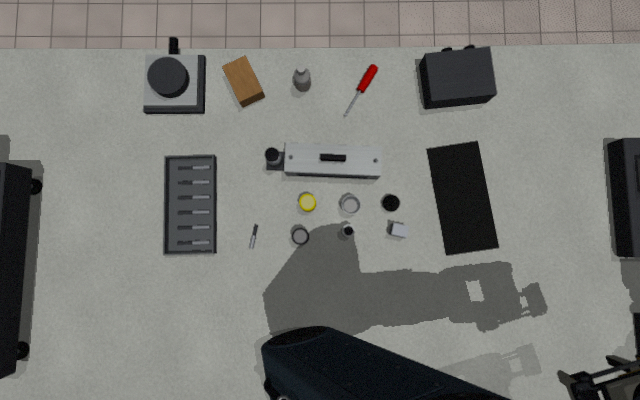

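View pics/s0.png

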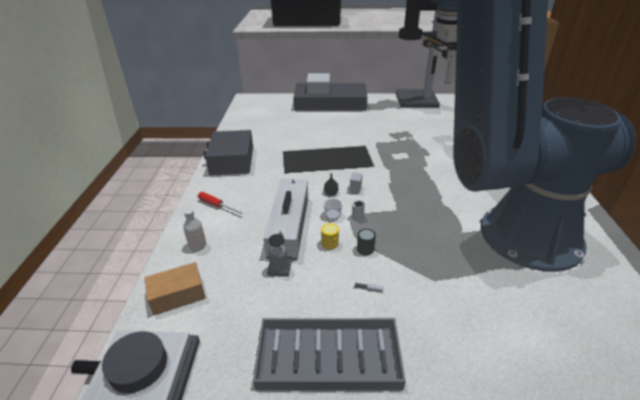

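The top picture shows the box at (333,160) with the pump on its left (+y) end and the mat at (462,198). The real lens is at (300,236) and the yellow look-alike at (307,202). The cup is at (350,203), a tube at (348,230), the gauge at (398,230) and the blower at (391,203). Next I zoom in to identify the tube and measure.

```bash
python3 - <<'E'
from h import *
a=cv2.imread('pics/t0.png')[135:255,240:420]; b=cv2.imread('pics/s0.png')[165:285,250:400]
z=np.hstack([cv2.resize(a,(480,320),interpolation=cv2.INTER_CUBIC),cv2.resize(b[:,:],(320,256)).copy() if 0 else cv2.resize(b,(320,320),interpolation=cv2.INTER_CUBIC)])
cv2.imwrite('pics/z0.png',z)
for n in ['cover','adapter','gauge','lens','collet']:
    for d in masks_of(n,'top')[:3]:
        m=d['pixels']; ys,xs=np.nonzero(m); r=cv2.minAreaRect(np.argwhere(m)[:,::-1].astype(np.float32))
        print(n,round(d['confidence'],2),m.sum(),xs.min(),xs.max(),ys.min(),ys.max(),[np.round(q,1) for q in r])
        c=cv2.boxPoints(r); zz={'cover':.066,'lens':.048}.get(n,.046)
        print(np.round([at('top',u,v,zz)[:2] for u,v in c],3).tolist())
E
```

```text
cover 0.94 2796 284 380 142 174 [array([332.1, 158.5]), array([96.1, 30.1]), np.float64(2.4)]
[[0.586, 0.096], [0.664, 0.093], [0.652, -0.152], [0.575, -0.147]]
cover 0.67 5792 427 498 141 255 [array([462.3, 197.6]), array([111.2,  53.8]), np.float64(79.7)]
[[0.645, -0.266], [0.669, -0.4], [0.394, -0.436], [0.37, -0.306]]
adapter 0.49 140 341 354 224 236 [array([347.5, 230. ]), array([12., 13.]), np.float64(90.0)]
[[0.454, -0.05], [0.453, -0.083], [0.423, -0.082], [0.423, -0.049]]
gauge 0.52 223 389 408 223 237 [array([398.2, 230.3]), array([18.9, 12.1]), np.float64(14.0)]
[[0.428, -0.167], [0.458, -0.176], [0.446, -0.222], [0.416, -0.213]]
lens 0.62 236 291 308 227 243 [array([299.5, 235. ]), array([16., 17.]), np.float64(90.0)]
[[0.447, 0.078], [0.446, 0.034], [0.406, 0.034], [0.406, 0.077]]
lens 0.47 229 299 315 193 210 [array([307.3, 201.3]), array([16.3, 15.6]), np.float64(45.0)]
[[0.513, 0.065], [0.541, 0.037], [0.511, 0.007], [0.483, 0.036]]
```

View pics/z0.png

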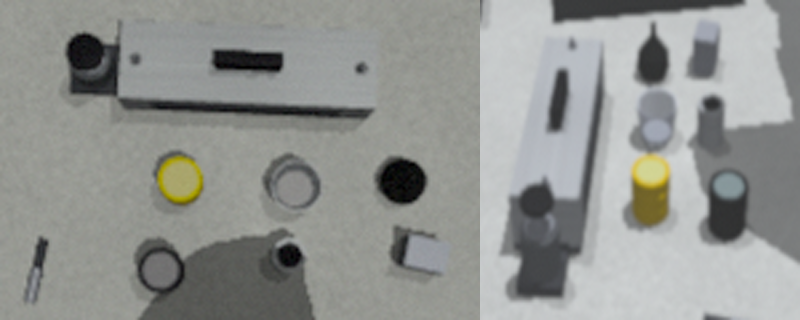

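The tube at (348,230) shows a small dark bore and its type is unclear; the opening when gripped will tell. Three accessories are out. First I move over the cover handle.

servo_tool([
  [[38,41.5,0],6,-1],
  [[38,41.5,0],6,-1],
  [[38,41.5,0],6,-1],
  [[38,41.5,0],6,-1],
  [[38,41.5,0],6,-1],
  [[38,41.5,0],6,-1],
  [[38,41.5,0],6,-1],
  [[38,41.5,0],6,-1],
  [[38,41.5,0],6,-1],
  [[38,41.5,0],6,-1],
  [[38,41.5,0],5.5,-1],
  [[38,41.5,0],5,-1],
], squeeze=40)

```text
t: 3.25
position: [0.6169, -0.0267, 0.2187]
orientation: [180.0, 0.0, 87.6]
force: [1.1, -0.5, 0.2]
opening: 0.0929
grasp_force: 0.0
```

```bash
python3 - <<'E'
from h import *
o=get_obs(); print(o['t'],o['position'],o['orientation'])
snap('top','t1'); 
r=[d for d in masks_of('mat','top')][0]
m=r['pixels']; q=cv2.boxPoints(cv2.minAreaRect(np.argwhere(m)[:,::-1].astype(np.float32)))
P=np.array([at('top',u,v,.003)[:2] for u,v in q]); print(np.round(P,3).tolist(),P.mean(0))
for n in ['lens','adapter','collet','gauge','slotted']:
    for c in ['top','side']:
        if c=='side' and n=='lens': capture('side')
        print(n,c,[(np.round(d['location'],3).tolist(),round(d['confidence'],2)) for d in tip_of(n,c)][:3])
# dark hole centroids on cover in t0 (pins)
g=cv2.cvtColor(cv2.imread('pics/t0.png'),cv2.COLOR_BGR2GRAY).astype(float)
for (u,v) in [(291,157),(375,160)]:
    w=g[v-5:v+6,u-5:u+6]; k=np.clip(np.median(w)-15-w,0,None); yy,xx=np.mgrid[v-5:v+6,u-5:u+6]
    uu,vv=(k*xx).sum()/k.sum(),(k*yy).sum()/k.sum(); print(uu,vv,at('top',uu,vv,.068)[:2])
E
```

```text
3.25 [ 0.61694758 -0.0266712   0.21868011] [1.79987220e+02 6.38393002e-03 8.75698687e+01]
[[0.659, -0.281], [0.685, -0.421], [0.392, -0.462], [0.366, -0.326]] [ 0.52549292 -0.37255922]
lens top [([0.439, -0.2, -0.002], 0.48)]
lens side [([0.423, 0.054, -0.002], 0.81), ([0.512, 0.035, 0.006], 0.59)]
adapter top []
adapter side [([0.439, -0.066, 0.004], 0.76)]
collet top [([0.428, 0.18, 0.001], 0.73), ([0.625, 0.084, 0.063], 0.33)]
collet side []
gauge top [([0.438, -0.198, -0.001], 0.58)]
gauge side [([0.44, -0.2, 0.001], 0.64)]
slotted top [([0.629, 0.121, 0.094], 0.72)]
slotted side []
290.31554160125586 156.7519623233909 [0.62414819 0.07832018]
374.85697115384613 160.17908653846155 [ 0.61384173 -0.13616524]
```

servo_tool([
  [[2,-1,-40],0,-1],
  [[0,0,-40],0,-1],
  [[0,0,-30],0,-1],
  [[0,0,-25],0,-1],
  [[0,0,-13],0,-1],
  [[0,0,0],0,1],
  [[0,0,0],0,1],
  [[0,0,0],0,1],
  [[0,0,0],0,1],
  [[0,0,0],0,1],
  [[0,0,0],0,1],
  [[0,0,0],0,1],
], squeeze=50)

```text
t: 5.4
position: [0.6178, -0.0292, 0.0706]
orientation: [-180.0, 0.0, 87.4]
force: [0.8, -0.1, 0.1]
opening: 0.0275
grasp_force: 0.0
```

servo_tool([
  [[0,0,0],0,1],
  [[0,0,0],0,1],
  [[0,0,0],0,1],
  [[0,0,0],0,1],
])

```text
t: 5.9
position: [0.618, -0.0293, 0.0707]
orientation: [180.0, 0.0, 87.4]
force: [0.8, 0.4, -1.2]
opening: 0.0136
grasp_force: 50.0
```

servo_tool([
  [[0,0,8],0,1],
  [[0,0,15],0,1],
  [[0,0,30],0,1],
  [[0,0,40],0,1],
  [[0,0,37],0,1],
  [[0,0,0],0,1],
])

```text
t: 6.65
position: [0.6188, -0.0293, 0.2041]
orientation: [179.7, 0.0, 87.4]
force: [0.6, 0.9, -4.2]
opening: 0.0138
grasp_force: 50.0
```

servo_tool([
  [[-5,-18,0],-6,1],
  [[-9,-34,0],-8,1],
  [[-9,-34,0],-8,1],
  [[-9,-34,0],-8,1],
  [[-9,-34,0],-8,1],
  [[-9,-34,0],-8,1],
  [[-9,-34,0],-8,1],
  [[-9,-34,0],-8,1],
  [[-9,-34,0],-8,1],
  [[-9,-34,0],-6,1],
  [[-7,-18,0],-3.5,1],
  [[0,0,0],0,1],
])

```text
t: 8.15
position: [0.524, -0.3716, 0.1997]
orientation: [-179.9, 0.1, 7.8]
force: [-0.1, 0.5, -4.1]
opening: 0.0133
grasp_force: 50.0
```

servo_tool([
  [[1,0,-40],0,1],
  [[0,0,-40],0,1],
  [[0,0,-35],0,1],
  [[0,0,-25],0,1],
  [[0,0,-12],0,1],
  [[0,0,-4],0,1],
  [[0,0,-3],0,1],
  [[0,0,0],0,1],
])

```text
t: 9.15
position: [0.5261, -0.3714, 0.0423]
orientation: [180.0, -0.0, 7.9]
force: [-0.2, -0.4, -3.3]
opening: 0.0137
grasp_force: 50.0
```

servo_tool([
  [[0,0,-2],0,1],
  [[0,0,-1.5],0,1],
  [[0,0,0],0,1],
])

```text
t: 9.52
position: [0.5259, -0.3714, 0.0386]
orientation: [180.0, -0.0, 7.9]
force: [-1.3, 1.6, 2.4]
opening: 0.0135
grasp_force: 50.0
```

servo_tool([
  [[0,0,0],0,-1],
  [[0,0,0],0,-1],
  [[0,0,0],0,-1],
  [[0,0,0],0,-1],
  [[0,0,0],0,-1],
  [[0,0,0],0,-1],
  [[0,0,20],0,-1],
  [[0,0,40],0,-1],
  [[0,0,60],0,-1],
  [[0,0,60],0,-1],
  [[0,0,0],0,-1],
])

```text
t: 10.9
position: [0.5275, -0.3726, 0.225]
orientation: [179.6, -0.4, 7.9]
force: [-0.4, -0.3, 0.1]
opening: 0.0928
grasp_force: 0.0
```

```bash
python3 - <<'E'
from h import *
o=get_obs(); print(o['t'],o['position'],o['orientation'],o['opening'],o['joint_pos'])
a=snap('top','t2'); b=snap('side','s2')
for n in ['housing','cover','bay','pin_a','lens','adapter','collet','gauge','slotted']:
    for c in ['top','side']:
        print(n,c,[(np.round(d['location'],3).tolist(),round(d['confidence'],2)) for d in tip_of(n,c)][:3])
    for d in masks_of(n,'top')[:1]:
        m=d['pixels']; r=cv2.minAreaRect(np.argwhere(m)[:,::-1].astype(np.float32)); print('   ',m.sum(),[np.round(q,1).tolist() for q in r])
z=np.hstack([cv2.resize(a[135:255,240:420],(480,320),interpolation=cv2.INTER_CUBIC),cv2.resize(b[165:285,250:400],(320,320),interpolation=cv2.INTER_CUBIC)])
cv2.imwrite('pics/z2.png',z)
E
```

```text
10.9 [ 0.5275109  -0.37255362  0.22497491] [179.56923112  -0.39727171   7.89831783] 0.09281233550521185 [-3.93603731e+01  2.95339358e+01  7.93443518e+01 -6.35968493e-04
  7.05357232e+01  4.27430113e+01]
housing top []
housing side [([0.619, -0.03, 0.0], 0.71)]
    3368 [[322.6, 160.3], [117.6, 32.3], 2.0]
cover top [([0.527, -0.369, 0.029], 0.84)]
cover side [([0.524, -0.374, 0.033], 0.67)]
    2681 [[463.9, 196.3], [97.0, 32.4], 79.8]
bay top [([0.62, -0.027, 0.005], 0.73)]
bay side [([0.621, -0.03, 0.005], 0.7)]
    3419 [[322.4, 160.1], [117.4, 33.3], 2.6]
pin_a top [([0.626, 0.082, 0.062], 0.94), ([0.611, -0.136, 0.062], 0.82), ([0.512, -0.184, 0.002], 0.7)]
pin_a side [([0.622, 0.079, 0.064], 0.95), ([0.5, -0.081, -0.002], 0.65), ([0.616, -0.134, 0.058], 0.6)]
    3366 [[322.1, 159.9], [116.7, 32.9], 2.5]
lens top [([0.51, 0.038, -0.002], 0.81), ([0.424, 0.057, -0.004], 0.63)]
lens side [([0.424, 0.054, 0.002], 0.87), ([0.512, 0.038, 0.002], 0.65)]
    240 [[307.0, 201.5], [17.0, 16.0], 90.0]
adapter top [([0.44, -0.066, 0.002], 0.44)]
adapter side [([0.439, -0.064, 0.003], 0.51)]
    152 [[347.5, 229.5], [13.0, 13.0], 90.0]
collet top [([0.51, -0.182, 0.003], 0.67)]
collet side []
gauge top [([0.439, -0.2, -0.001], 0.61)]
gauge side [([0.439, -0.198, 0.001], 0.73), ([0.62, -0.028, 0.005], 0.52), ([0.617, -0.028, 0.001], 0.51)]
    219 [[398.0, 230.3], [18.6, 12.4], 11.3]
slotted top []
slotted side [([0.618, -0.133, 0.06], 0.67), ([0.62, -0.025, 0.003], 0.46), ([0.526, -0.376, 0.033], 0.35)]
    240 [[390.0, 202.0], [16.0, 16.0], 90.0]
```

View pics/z2.png

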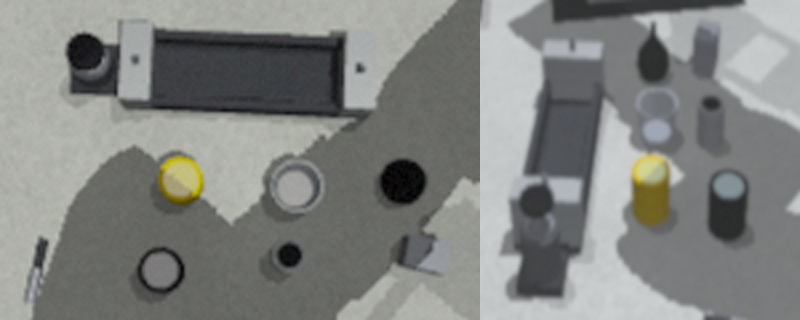

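View pics/t2.png

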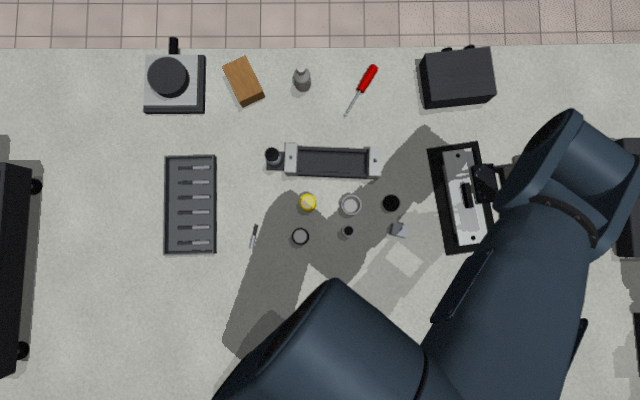

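Cover is on the mat. The bay is empty and three accessories are out: lens, tube and gauge. Gauge first.

servo_tool([
  [[-14,28,-5],-4,-1],
  [[-18,36,-15],-5,-1],
  [[-18,36,-15],-5,-1],
  [[-18,36,-20],-5,-1],
  [[-14,28,-20],-3.4,-1],
  [[-5,7.5,0],0,-1],
  [[0,0,0],0,-1],
])

```text
t: 13.22
position: [0.4395, -0.2003, 0.144]
orientation: [180.0, -0.1, -14.4]
force: [0.3, -0.6, -0.2]
opening: 0.0928
grasp_force: 0.0
```

```bash
cat >> h.py <<'E'
def look(names,cams=('side','top')):
    for c in cams:
        capture(c)
        for n in names: print(n,c,[(np.round(d['location'],3).tolist(),round(d['confidence'],2)) for d in tip_of(n,c)][:3])
E
python3 - <<'E'
from h import *
o=get_obs(); print(o['t'],o['position'],o['orientation'])
look(['gauge','adapter','lens'])
c=np.array([[417,234],[449,242],[443,273],[408,266]])/2.667+[240,135]
print([np.round(at('top',u,v,.046)[:2],4) for u,v in c])
E
```

```text
13.225 [ 0.43949154 -0.20028115  0.14403438] [ 1.79970803e+02 -8.19776475e-02 -1.44199004e+01]
gauge side [([0.438, -0.196, 0.001], 0.68)]
adapter side [([0.441, -0.196, 0.001], 0.64), ([0.438, -0.064, 0.002], 0.52)]
lens side [([0.426, 0.054, -0.002], 0.89), ([0.513, 0.034, 0.004], 0.65)]
gauge top []
adapter top [([0.441, -0.067, 0.0], 0.63)]
lens top [([0.508, 0.035, -0.001], 0.73), ([0.426, 0.053, -0.004], 0.61)]
[array([ 0.4562, -0.1904]), array([ 0.4485, -0.2205]), array([ 0.4192, -0.214 ]), array([ 0.4259, -0.181 ])]
```

servo_tool([
  [[-1,1,-40],0,-1],
  [[0,0,-40],0,-1],
  [[0,0,-25],0,-1],
  [[0,0,-12],0,-1],
  [[0,0,0],0,1],
  [[0,0,0],0,1],
  [[0,0,0],0,1],
  [[0,0,0],0,1],
  [[0,0,0],0,1],
  [[0,0,0],0,1],
  [[0,0,0],0,1],
  [[0,0,0],0,1],
], squeeze=40)

```text
t: 15.12
position: [0.4379, -0.1988, 0.0263]
orientation: [180.0, -0.0, -14.5]
force: [-0.5, -0.7, 4.3]
opening: 0.0396
grasp_force: 39.8
```

servo_tool([
  [[0,0,10],0,1],
  [[0,0,30],0,1],
  [[0,0,45],0,1],
  [[0,0,35],0,1],
  [[0,0,4],0,1],
])

```text
t: 15.75
position: [0.4386, -0.1991, 0.152]
orientation: [179.9, -0.2, -14.5]
force: [0.2, 0.1, -4.7]
opening: 0.0397
grasp_force: 39.8
```

servo_tool([
  [[9,6,0],6,1],
  [[19,13,0],10.5,1],
  [[19,13,0],10.5,1],
  [[19,13,0],10.5,1],
  [[19,13,0],10.5,1],
  [[19,13,0],10.5,1],
  [[19,13,0],10.5,1],
  [[19,13,0],10.5,1],
  [[19,13,0],10.5,1],
  [[14,9,0],8,1],
  [[4,2,0],4,1],
  [[0,0,0],0,1],
])

```text
t: 17.25
position: [0.6161, -0.0774, 0.148]
orientation: [-179.8, -0.0, 87.5]
force: [-0.7, -0.5, -4.1]
opening: 0.0396
grasp_force: 39.8
```

servo_tool([
  [[0.5,0,-40],0,1],
  [[0,0,-40],0,1],
  [[0,0,-20],0,1],
  [[0,0,-9],0,1],
  [[0,0,-3],0,1],
  [[0,0,0],0,1],
])

```text
t: 18.0
position: [0.6179, -0.0779, 0.039]
orientation: [179.9, 0.0, 87.5]
force: [-0.5, -0.4, -4.7]
opening: 0.04
grasp_force: 39.8
```

servo_tool([
  [[0,0,-2],0,1],
  [[0,0,-1.5],0,1],
  [[0,0,0],0,1],
])

```text
t: 18.38
position: [0.6173, -0.0777, 0.0347]
orientation: [-180.0, -0.0, 87.5]
force: [0.4, 0.4, -5.0]
opening: 0.0396
grasp_force: 39.8
```

servo_tool([
  [[0,0,-0.5],0,1],
  [[0,0,0],0,-0.2],
  [[0,0,0],0,-0.4],
  [[0,0,0],0,-1],
  [[0,0,1],0,-1],
  [[0,0,5],0,-1],
  [[0,0,20],0,-1],
  [[0,0,45],0,-1],
  [[0,0,45],0,-1],
  [[0,0,0],0,-1],
])

```text
t: 19.62
position: [0.6193, -0.0781, 0.1553]
orientation: [179.6, 0.1, 87.5]
force: [0.1, 0.5, 0.0]
opening: 0.093
grasp_force: 0.0
```

servo_tool([
  [[-9,1,0],-6,-1],
  [[-19,1,0],-10,-1],
  [[-19,2,0],-10,-1],
  [[-19,2,0],-10,-1],
  [[-19,2,0],-10,-1],
  [[-19,1,0],-10,-1],
  [[-19,1,0],-10,-1],
  [[-19,1,0],-10,-1],
  [[-19,1,0],-8,-1],
  [[-13,1,0],-4,-1],
  [[-4,0,0],-2,-1],
  [[0,0,0],0,-1],
])

```text
t: 21.12
position: [0.4395, -0.0648, 0.1503]
orientation: [180.0, -0.0, -2.5]
force: [-0.1, 0.3, 0.0]
opening: 0.0928
grasp_force: 0.0
```

```bash
python3 - <<'E'
from h import *
o=get_obs(); print(o['t'],o['position'],o['orientation'])
look(['gauge','adapter','lens','collet'])
s=capture('side'); a=capture('top')
cv2.imwrite('pics/z3.png',np.hstack([cv2.resize(a[135:255,240:420],(480,320),interpolation=cv2.INTER_CUBIC),cv2.resize(s[165:285,250:400],(320,320),interpolation=cv2.INTER_CUBIC)]))
E
```

```text
21.125 [ 0.43946514 -0.06482061  0.15028879] [ 1.79998409e+02 -1.55701545e-02 -2.47858542e+00]
gauge side [([0.62, -0.075, 0.009], 0.6), ([0.619, -0.029, 0.006], 0.45)]
adapter side [([0.437, -0.065, 0.002], 0.48)]
lens side [([0.509, 0.036, 0.005], 0.67), ([0.422, 0.055, -0.003], 0.59)]
collet side []
gauge top [([0.619, -0.073, 0.009], 0.79)]
adapter top []
lens top [([0.423, 0.054, -0.001], 0.63), ([0.51, 0.04, 0.0], 0.58)]
collet top []
```

View pics/z3.png

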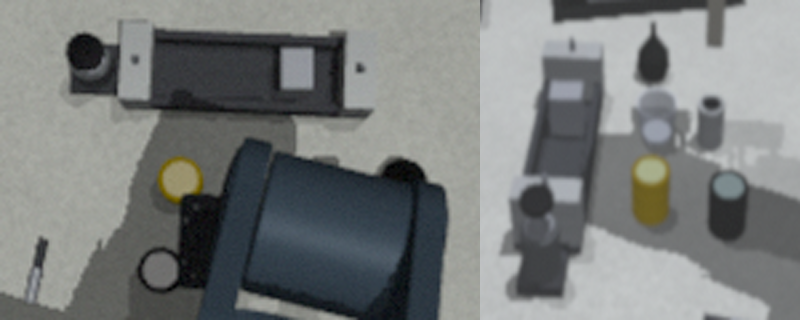

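The gauge stands upright in the bay at about (297,68) in the crop. The tube is unmoved, so I pick it.

servo_tool([
  [[0,0,-40],0,-1],
  [[0,0,-40],0,-1],
  [[0,0,-30],0,-1],
  [[0,0,-14],0,-1],
  [[0,0,0],0,1],
  [[0,0,0],0,1],
  [[0,0,0],0,1],
  [[0,0,0],0,1],
  [[0,0,0],0,1],
  [[0,0,0],0,1],
  [[0,0,0],0,1],
  [[0,0,0],0,1],
])

```text
t: 23.22
position: [0.4394, -0.0648, 0.0262]
orientation: [180.0, -0.0, -2.5]
force: [0.1, -1.0, 1.1]
opening: 0.0332
grasp_force: 40.0
```

servo_tool([
  [[0,0,0],0,1],
  [[0,0,0],0,1],
])

```text
t: 23.48
position: [0.4394, -0.0648, 0.0262]
orientation: [180.0, -0.0, -2.5]
force: [0.5, -1.2, 1.8]
opening: 0.0332
grasp_force: 40.0
```

servo_tool([
  [[0,0,10],0,1],
  [[0,0,30],0,1],
  [[0,0,45],0,1],
  [[0,0,35],0,1],
  [[0,0,4],0,1],
])

```text
t: 24.1
position: [0.4402, -0.0649, 0.1523]
orientation: [180.0, -0.2, -2.5]
force: [0.9, -0.9, -2.2]
opening: 0.0334
grasp_force: 40.0
```

servo_tool([
  [[9,2,0],5,1],
  [[19,4,0],9,1],
  [[19,4,0],9,1],
  [[19,4,0],9,1],
  [[19,4,0],9,1],
  [[19,4,0],9,1],
  [[19,4,0],9,1],
  [[19,4,0],9,1],
  [[19,4,0],9,1],
  [[14,3,0],9,1],
  [[4.5,0,0],4,1],
  [[0,0,0],0,1],
])

```text
t: 25.6
position: [0.6183, -0.0276, 0.1486]
orientation: [-179.9, -0.0, 87.5]
force: [0.2, 0.2, -1.2]
opening: 0.0332
grasp_force: 40.0
```

servo_tool([
  [[0,0,-40],0,1],
  [[0,0,-40],0,1],
  [[0,0,-20],0,1],
  [[0,0,-9],0,1],
  [[0,0,-3],0,1],
  [[0,0,-1],0,1],
  [[0,0,0],0,1],
  [[0,0,0],0,1],
])

```text
t: 26.6
position: [0.6191, -0.0278, 0.0377]
orientation: [180.0, 0.0, 87.5]
force: [0.0, -0.4, -1.3]
opening: 0.0332
grasp_force: 40.0
```

servo_tool([
  [[0,0,-2],0,1],
  [[0,0,-1.3],0,1],
  [[0,0,0],0,1],
  [[0,0,0],0,-0.2],
  [[0,0,0],0,-0.4],
  [[0,0,0],0,-1],
  [[0,0,1],0,-1],
  [[0,0,5],0,-1],
  [[0,0,20],0,-1],
  [[0,0,45],0,-1],
  [[0,0,45],0,-1],
  [[0,0,0],0,-1],
])

```text
t: 28.1
position: [0.6208, -0.028, 0.1549]
orientation: [179.6, 0.0, 87.5]
force: [0.9, 0.4, -0.2]
opening: 0.0929
grasp_force: 0.0
```

servo_tool([
  [[-9,3,0],-6,-1],
  [[-20,9,0],-10,-1],
  [[-20,9,0],-10,-1],
  [[-20,9,0],-10,-1],
  [[-20,9,0],-10,-1],
  [[-20,9,0],-10,-1],
  [[-20,9,0],-10,-1],
  [[-20,9,0],-10,-1],
  [[-20,9,0],-8,-1],
  [[-20,7,0],-4,-1],
  [[-6,1,0],-2,-1],
  [[0,0,0],0,-1],
])

```text
t: 29.6
position: [0.4235, 0.0553, 0.15]
orientation: [-180.0, -0.0, -2.5]
force: [0.3, 0.2, 0.1]
opening: 0.0935
grasp_force: 0.0
```

```bash
python3 - <<'E'
from h import *
o=get_obs(); print(o['t'],o['position'],o['orientation'])
look(['adapter','lens','gauge'])
E
```

```text
29.6 [0.4234657  0.05533948 0.1500089 ] [-1.79997646e+02 -2.74403610e-04 -2.47962707e+00]
adapter side [([0.622, -0.027, 0.009], 0.48), ([0.625, 0.129, 0.096], 0.27)]
lens side [([0.514, 0.035, 0.002], 0.95)]
gauge side [([0.618, -0.074, 0.009], 0.6)]
adapter top [([0.617, -0.031, 0.01], 0.59)]
lens top [([0.508, 0.036, 0.001], 0.57)]
gauge top [([0.618, -0.078, 0.01], 0.62)]
```

The networks miss the black lens now, so I check the picture.

```bash
python3 - <<'E'
from h import *
s=snap('side','s4')
cv2.imwrite('pics/z4.png',cv2.resize(s[150:310,240:440],(750,600),interpolation=cv2.INTER_CUBIC))
look(['lens'],['side'])
E
```

```text
lens side [([0.426, 0.054, 0.001], 0.93), ([0.513, 0.033, 0.003], 0.6), ([0.626, 0.128, 0.096], 0.44)]
```

View pics/z4.png

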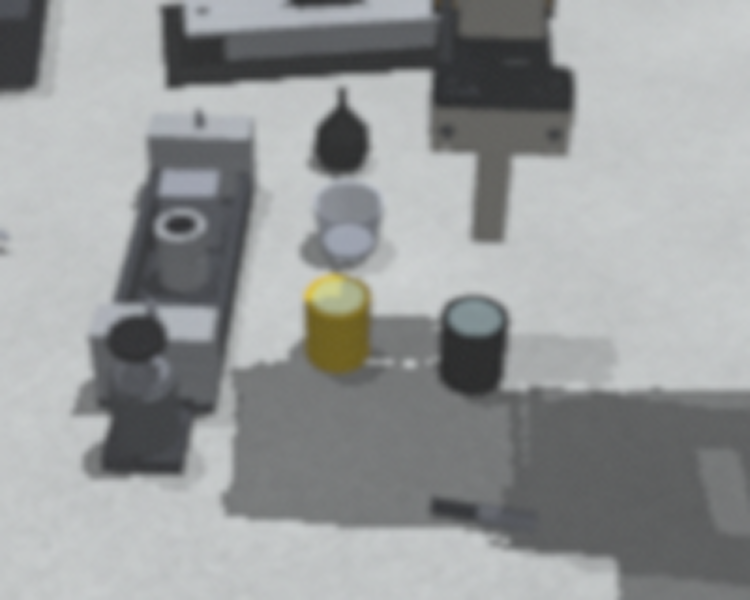

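The lens at (474,340) in the crop is where expected, and the adapter and gauge stand in the bay. I pick the lens.

servo_tool([
  [[1,0,-40],0,-1],
  [[0,0,-40],0,-1],
  [[0,0,-30],0,-1],
  [[0,0,-14],0,-1],
  [[0,0,0],0,1],
  [[0,0,0],0,1],
  [[0,0,0],0,1],
  [[0,0,0],0,1],
  [[0,0,0],0,1],
  [[0,0,0],0,1],
  [[0,0,0],0,1],
  [[0,0,0],0,1],
])

```text
t: 31.65
position: [0.4249, 0.0552, 0.026]
orientation: [180.0, -0.0, -2.5]
force: [-1.4, -0.3, 6.2]
opening: 0.0433
grasp_force: 40.0
```

servo_tool([
  [[0,0,10],0,1],
  [[0,0,30],0,1],
  [[0,0,45],0,1],
  [[0,0,35],0,1],
  [[0,0,4],0,1],
])

```text
t: 32.28
position: [0.4257, 0.0553, 0.1518]
orientation: [-180.0, -0.2, -2.5]
force: [-0.3, 0.5, -3.4]
opening: 0.0436
grasp_force: 40.0
```

servo_tool([
  [[9,-2,0],5,1],
  [[21,-4,0],9,1],
  [[21,-4,0],9,1],
  [[21,-4,0],9,1],
  [[21,-4,0],9,1],
  [[21,-4,0],9,1],
  [[21,-3,0],9,1],
  [[21,-3,0],9,1],
  [[21,-3,0],9,1],
  [[15,0,0],9,1],
  [[4.5,0,0],4,1],
  [[0,0,0],0,1],
])

```text
t: 33.78
position: [0.6207, 0.0243, 0.1481]
orientation: [-179.9, 0.0, 87.5]
force: [0.5, 0.7, -2.5]
opening: 0.0435
grasp_force: 40.0
```

servo_tool([
  [[0,0,-40],0,1],
  [[0,0,-40],0,1],
  [[0,0,-20],0,1],
  [[0,0,-9],0,1],
  [[0,0,-3],0,1],
  [[0,0,-1],0,1],
  [[0,0,-2],0,1],
  [[0,0,0],0,1],
])

```text
t: 34.78
position: [0.6215, 0.0242, 0.0352]
orientation: [180.0, 0.0, 87.5]
force: [-0.3, 0.4, -2.1]
opening: 0.0433
grasp_force: 40.0
```

servo_tool([
  [[0,0,-0.8],0,1],
  [[0,0,0],0,1],
  [[0,0,0],0,-0.2],
  [[0,0,0],0,-0.4],
  [[0,0,0],0,-1],
  [[0,0,1],0,-1],
  [[0,0,5],0,-1],
  [[0,0,20],0,-1],
  [[0,0,45],0,-1],
  [[0,0,45],0,-1],
  [[0,0,0],0,-1],
])

```text
t: 36.15
position: [0.6233, 0.0242, 0.1552]
orientation: [179.6, -0.0, 87.5]
force: [-0.5, 0.2, 0.6]
opening: 0.0929
grasp_force: 0.0
```

servo_tool([
  [[-5,-20,0],-5,-1],
  [[-10,-40,0],-8,-1],
  [[-10,-40,0],-8,-1],
  [[-10,-40,0],-8,-1],
  [[-10,-40,0],-8,-1],
  [[-10,-40,0],-8,-1],
  [[-10,-40,0],-8,-1],
  [[-10,-40,0],-8,-1],
  [[-10,-40,0],-8,-1],
  [[-7,-40,0],-7,-1],
  [[-4,-16,0],-3.6,-1],
  [[0,0,0],0,-1],
])

```text
t: 37.65
position: [0.5247, -0.3724, 0.1498]
orientation: [-180.0, 0.0, 7.8]
force: [0.1, 0.1, 0.1]
opening: 0.0929
grasp_force: 0.0
```

```bash
python3 - <<'E'
from h import *
o=get_obs(); print(o['t'],o['position'],o['orientation'])
s=capture('side'); a=capture('top')
cv2.imwrite('pics/z5.png',np.hstack([cv2.resize(a[135:255,240:420],(480,320),interpolation=cv2.INTER_CUBIC),cv2.resize(s[165:285,250:400],(320,320),interpolation=cv2.INTER_CUBIC)]))
look(['lens','adapter','gauge','pin_a','cover'])
E
```

```text
37.65 [ 0.52471046 -0.3723926   0.14981165] [-1.79974890e+02  2.28930008e-02  7.82931101e+00]
lens side [([0.511, 0.036, 0.001], 0.71), ([0.629, 0.036, 0.009], 0.48)]
adapter side [([0.621, -0.026, 0.01], 0.68)]
gauge side [([0.621, -0.072, 0.008], 0.66)]
pin_a side [([0.615, -0.135, 0.064], 0.62), ([0.62, 0.082, 0.063], 0.61)]
cover side [([0.527, -0.373, 0.032], 0.6)]
lens top [([0.51, 0.038, -0.001], 0.82), ([0.628, 0.044, 0.008], 0.75)]
adapter top [([0.62, -0.028, 0.008], 0.62), ([0.618, -0.077, 0.011], 0.51)]
gauge top [([0.62, -0.077, 0.009], 0.59), ([0.626, 0.122, 0.094], 0.27)]
pin_a top [([0.624, 0.082, 0.063], 0.87), ([0.61, -0.135, 0.057], 0.65)]
cover top [([0.527, -0.369, 0.032], 0.82)]
```

View pics/z5.png

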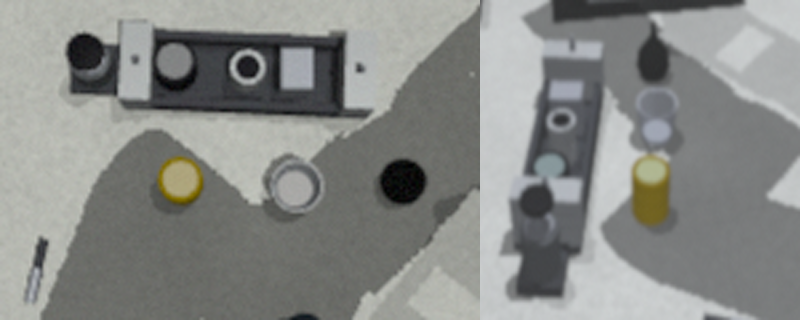

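The lens has shifted by about 17 mm inside the bay, either knocked or dragged. I check its position and tilt precisely.

```bash
python3 - <<'E'
from h import *
R=np.array([[np.cos(np.radians(-2.6)),-np.sin(np.radians(-2.6))],[np.sin(np.radians(-2.6)),np.cos(np.radians(-2.6))]])
for cam in ['top','side']:
    a=capture(cam); cv2.imwrite(f'pics/q_{cam}.png',a)
    for d in masks_of('lens',cam):
        m=d['pixels']; p=np.argwhere(m)[:,::-1].astype(np.float32); (u,v),r=cv2.minEnclosingCircle(p)
        w=at(cam,u,v,.056)[:2]; print(cam,round(d['confidence'],2),m.sum(),round(u,1),round(v,1),round(r,1),'world z.056',w.round(4),'local',(R.T@(w-[.619,-.028])).round(4))
a=cv2.imread('pics/q_top.png')[140:182,280:345]; s=cv2.imread('pics/q_side.png')[210:270,255:315]
cv2.imwrite('pics/z6.png',np.hstack([cv2.resize(a,(464,300),interpolation=cv2.INTER_CUBIC),cv2.resize(s,(300,300),interpolation=cv2.INTER_CUBIC)]))
for l in [(0,.052),(.0065,.065)]:
    w=R@np.array(l)+[.619,-.028]
    for cam in ['top','side']: print(l,cam,px(cam,[*w,.056]).round(1),px(cam,[*w,.008]).round(1))
E
```

```text
top 0.86 287 305.2 158.2 10.2 world z.056 [0.6227 0.041 ] local [0.0006 0.0691]
top 0.8 243 307.2 201.8 9.1 world z.056 [0.51   0.0359] local [-0.1118  0.0589]
top 0.75 222 390.2 202.0 8.5 world z.056 [ 0.5083 -0.1744] local [-0.104  -0.1513]
side 0.9 392 330.0 236.7 12.4 world z.056 [0.5066 0.074 ] local [-0.1169  0.0968]
(0, 0.052) top [311.8 158.6] [312.3 162.2]
(0, 0.052) side [283.1 222.4] [284.4 237.1]
(0.0065, 0.065) top [306.9 156. ] [307.6 159.6]
(0.0065, 0.065) side [279.6 225.7] [281.1 240.5]
```

View pics/z6.png

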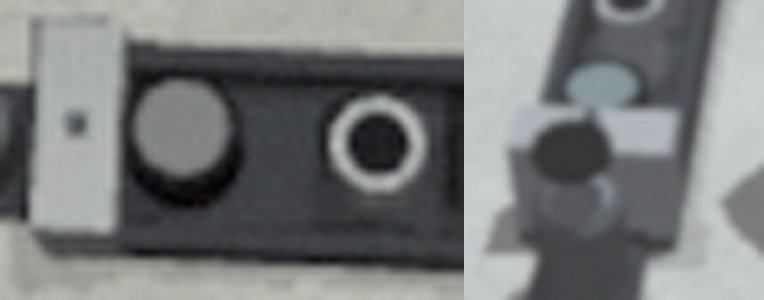

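The lens is upright and inside the bay near its centreline (local y ≈ +68 mm, edge at 91 of 93 mm), so it stays. Now the cover.

servo_tool([
  [[1,1,-40],0,-1],
  [[0,0,-40],0,-1],
  [[0,0,-20],0,-1],
  [[0,0,-10.5],0,-1],
  [[0,0,0],0,1],
  [[0,0,0],0,1],
  [[0,0,0],0,1],
  [[0,0,0],0,1],
  [[0,0,0],0,1],
  [[0,0,0],0,1],
  [[0,0,0],0,1],
  [[0,0,0],0,1],
], squeeze=55)

```text
t: 40.05
position: [0.5263, -0.3708, 0.0395]
orientation: [-180.0, 0.0, 7.9]
force: [0.5, -0.6, 0.0]
opening: 0.0176
grasp_force: 0.0
```

servo_tool([
  [[0,0,0],0,1],
  [[0,0,0],0,1],
  [[0,0,0],0,1],
  [[0,0,0],0,1],
])

```text
t: 40.55
position: [0.5264, -0.3708, 0.0395]
orientation: [180.0, -0.0, 7.9]
force: [-0.3, -1.2, 0.3]
opening: 0.0137
grasp_force: 55.0
```

servo_tool([
  [[0,0,8],0,1],
  [[0,0,20],0,1],
  [[0,0,40],0,1],
  [[0,0,50],0,1],
  [[0,0,42],0,1],
  [[0,0,0],0,1],
])

```text
t: 41.3
position: [0.5275, -0.3717, 0.2042]
orientation: [179.7, -0.3, 7.9]
force: [-0.2, 0.0, -4.7]
opening: 0.0136
grasp_force: 55.0
```

servo_tool([
  [[5,18,0],6,1],
  [[9,34,0],8,1],
  [[9,34,0],8,1],
  [[9,34,0],8,1],
  [[9,34,0],8,1],
  [[9,34,0],8,1],
  [[9,34,0],8,1],
  [[9,34,0],8,1],
  [[9,34,0],8,1],
  [[9,34,0],6,1],
  [[6,18,0],3.5,1],
  [[0,0,0],0,1],
])

```text
t: 42.8
position: [0.6182, -0.0281, 0.1988]
orientation: [-179.9, 0.0, 87.5]
force: [0.1, 0.5, -3.2]
opening: 0.0135
grasp_force: 55.0
```

servo_tool([
  [[0,0,0],0,1],
  [[0,0,0],0,1],
])

```text
t: 43.05
position: [0.6181, -0.0297, 0.1994]
orientation: [-180.0, 0.0, 87.3]
force: [-0.2, 0.3, -3.8]
opening: 0.0135
grasp_force: 55.0
```

servo_tool([
  [[0,1,-40],0,1],
  [[0,0,-35],0,1],
  [[0,0,-17],0,1],
  [[0,0,-6],0,1],
  [[0,0,0],0,1],
  [[0,0,0],0,1],
  [[0,0,0],0,1],
])

```text
t: 43.92
position: [0.6187, -0.0278, 0.1024]
orientation: [179.9, 0.0, 87.4]
force: [-0.2, 0.9, -4.5]
opening: 0.014
grasp_force: 55.0
```

```bash
python3 - <<'E'
from h import *
o=get_obs(); print(o['t'],o['position'],o['orientation'],o['force'],o['ft_torque'])
look(['cover','lens','adapter','pump_top'])
s=capture('side'); cv2.imwrite('pics/z7.png',cv2.resize(s[150:300,230:400],(680,600),interpolation=cv2.INTER_CUBIC))
E
```

```text
43.925 [ 0.61869892 -0.02779293  0.1023569 ] [1.79927655e+02 4.36898033e-03 8.73883455e+01] [-0.24980643  0.94462462 -4.45245433] [-0.02774785 -0.06356396 -0.02179767]
cover side [([0.62, -0.031, 0.092], 0.61)]
lens side [([0.512, 0.034, 0.002], 0.92), ([0.627, 0.04, 0.008], 0.43)]
adapter side []
pump_top side [([0.626, 0.129, 0.094], 0.58)]
cover top []
lens top []
adapter top []
pump_top top [([0.627, 0.121, 0.096], 0.61)]
```

View pics/z7.png

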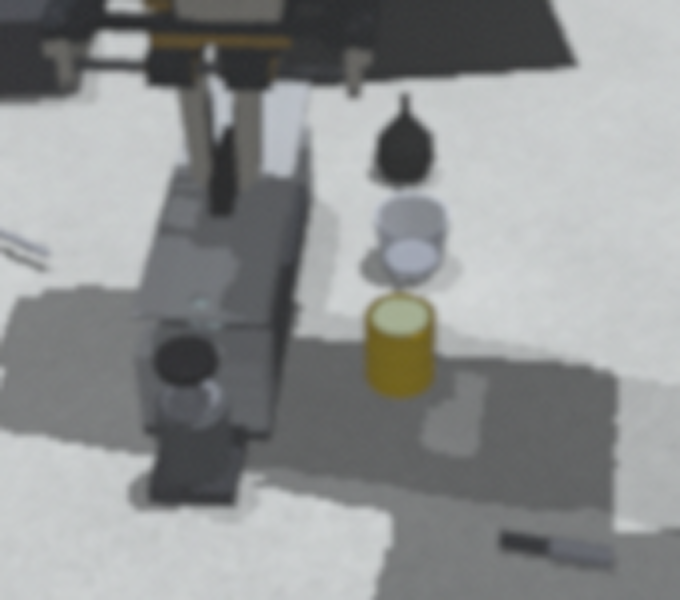

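The cover hangs level over the box. I correct 1 mm and lower it onto the pins.

servo_tool([
  [[-0.5,-0.8,-6],0,1],
  [[0,0,-5],0,1],
  [[0,0,-4],0,1],
  [[0,0,-2],0,1],
  [[0,0,0],0,1],
  [[0,0,0],0,1],
])

```text
t: 45.22
position: [0.6179, -0.0286, 0.0847]
orientation: [180.0, 0.0, 87.4]
force: [-0.3, 0.5, -2.9]
opening: 0.0136
grasp_force: 55.0
```

servo_tool([
  [[0,0,-3],0,1],
  [[0,0,-3],0,1],
  [[0,0,-3],0,1],
  [[0,0,0],0,1],
])

```text
t: 45.72
position: [0.6178, -0.0286, 0.0753]
orientation: [-180.0, -0.0, 87.4]
force: [0.3, -1.0, -3.2]
opening: 0.0134
grasp_force: 55.0
```

servo_tool([
  [[0,0,-2],0,1],
  [[0,0,-1.5],0,1],
  [[0,0,-1],0,1],
  [[0,0,0],0,1],
])

```text
t: 46.22
position: [0.6178, -0.0286, 0.0715]
orientation: [180.0, 0.0, 87.4]
force: [-2.7, 0.7, 4.2]
opening: 0.0139
grasp_force: 55.0
```

servo_tool([
  [[0,0,0],0,-0.6],
  [[0,0,0],0,-0.6],
  [[0,0,0],0,-0.6],
  [[0,0,0],0,-0.6],
  [[0,0,0],0,-0.6],
  [[0,0,15],0,-0.6],
  [[0,0,35],0,-0.6],
  [[0,0,30],0,-0.6],
  [[0,0,0],0,-0.6],
])

```text
t: 47.35
position: [0.6191, -0.0287, 0.1542]
orientation: [179.7, 0.0, 87.4]
force: [0.4, 1.1, -0.1]
opening: 0.074
grasp_force: 0.0
```

servo_tool([
  [[1,15,0],0,1],
  [[2,35,0],0,1],
  [[2,40,0],0,1],
  [[2,40,0],0,1],
  [[1,18,0],0,1],
  [[0,5.5,0],0,1],
  [[0,0,0],0,1],
  [[0,0,0],0,1],
  [[0,0,0],0,1],
  [[0,0,0],0,1],
  [[0,0,0],0,1],
])

```text
t: 48.72
position: [0.6259, 0.1248, 0.1511]
orientation: [180.0, -0.0, 87.4]
force: [0.1, -0.0, 0.4]
opening: 0.0006
grasp_force: 0.0
```

```bash
python3 - <<'E'
from h import *
o=get_obs(); print(o['t'],o['position'],o['orientation'],o['force'],o['opening'])
look(['cover','pump_top'])
s=capture('side'); cv2.imwrite('pics/z8.png',cv2.resize(s[150:300,230:400],(680,600),interpolation=cv2.INTER_CUBIC))
E
```

```text
48.725 [0.6258617 0.1247573 0.1511022] [ 1.79994975e+02 -4.66515725e-04  8.73740634e+01] [ 0.09282268 -0.00278356  0.4452692 ] 0.0006140881561211972
cover side [([0.618, -0.033, 0.06], 0.57)]
pump_top side [([0.627, 0.125, 0.094], 0.74)]
cover top [([0.618, -0.025, 0.061], 0.9)]
pump_top top []
```

View pics/z8.png

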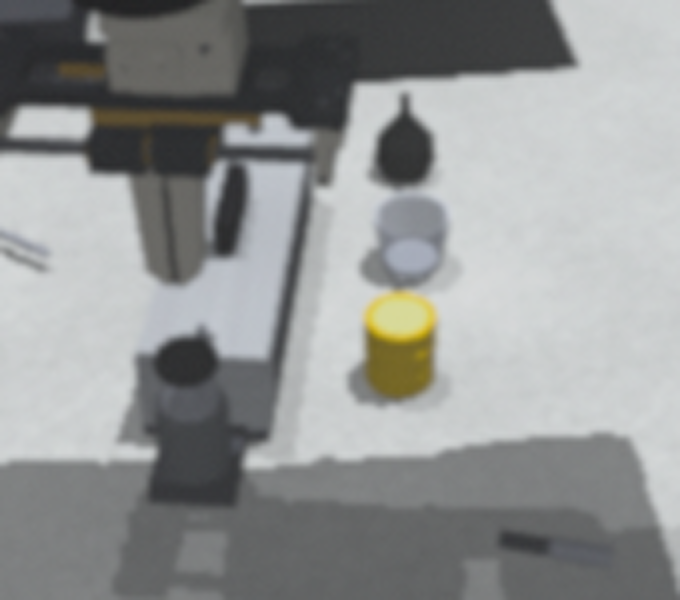

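The cover is seated with the pin showing through at (203,330). Next the pump.

servo_tool([
  [[0,0,-30],0,1],
  [[0,0,-20],0,1],
  [[0,0,-6],0,1],
  [[0,0,-6],0,1],
  [[0,0,-5],0,1],
  [[0,0,-3],0,1],
  [[0,0,0],0,1],
])

```text
t: 49.95
position: [0.626, 0.125, 0.0815]
orientation: [180.0, -0.0, 87.4]
force: [-3.3, -1.4, 5.5]
opening: 0.0004
grasp_force: 2.7
```

servo_tool([
  [[0,0,-2],0,1],
  [[0,0,-1],0,1],
  [[0,0,-0.5],0,1],
  [[0,0,0],0,1],
])

```text
t: 50.45
position: [0.6261, 0.125, 0.0783]
orientation: [180.0, -0.0, 87.4]
force: [-2.7, 0.1, 7.3]
opening: 0.0005
grasp_force: 3.4
```

servo_tool([
  [[0,0,-0.7],0,1],
  [[0,0,0],0,1],
  [[0,0,0],0,1],
])

```text
t: 50.82
position: [0.6261, 0.125, 0.0782]
orientation: [179.9, -0.0, 87.4]
force: [-5.7, -1.2, 11.8]
opening: 0.0001
grasp_force: 6.1
```

servo_tool([
  [[0,0,-0.6],0,1],
  [[0,0,0],0,1],
  [[0,0,0],0,1],
])

```text
t: 51.2
position: [0.6261, 0.125, 0.0781]
orientation: [179.9, -0.0, 87.4]
force: [-8.7, -0.6, 17.2]
opening: 0.0006
grasp_force: 8.5
```

servo_tool([
  [[0,0,4],0,1],
  [[0,0,6],0,1],
  [[0,0,10],0,1],
  [[0,0,30],0,1],
  [[0,0,40],0,1],
  [[-40,0,40],0,1],
  [[-50,0,20],0,1],
  [[-50,30,0],0,1],
  [[-50,40,0],0,1],
  [[0,50,0],0,1],
  [[0,40,0],0,1],
  [[0,0,0],0,1],
])

```text
t: 52.7
position: [0.4367, 0.2859, 0.2264]
orientation: [180.0, -0.0, 87.6]
force: [-0.2, -0.4, -0.4]
opening: 0.0005
grasp_force: 0.0
```

```bash
python3 - <<'E'
from h import *
o=get_obs(); print(o['t'],o['position'],o['force'])
look(['cover','pump_top','pin_a','lens','adapter','gauge'])
a=snap('top','t9'); s=snap('side','s9')
cv2.imwrite('pics/z9.png',np.hstack([cv2.resize(a[135:255,240:420],(480,320),interpolation=cv2.INTER_CUBIC),cv2.resize(s[165:285,250:400],(320,320),interpolation=cv2.INTER_CUBIC)]))
E
```

```text
52.7 [0.43672269 0.28593745 0.22639066] [-0.24036337 -0.40018422 -0.41723923]
cover side []
pump_top side [([0.627, 0.13, 0.091], 0.69), ([0.43, 0.176, -0.002], 0.45)]
pin_a side [([0.62, 0.08, 0.062], 0.98), ([0.618, -0.132, 0.06], 0.58)]
lens side [([0.511, 0.036, 0.001], 0.88)]
adapter side []
gauge side []
cover top [([0.62, -0.025, 0.063], 0.66), ([0.622, -0.031, 0.008], 0.45)]
pump_top top [([0.624, 0.123, 0.091], 0.69)]
pin_a top [([0.624, 0.082, 0.067], 0.62)]
lens top []
adapter top []
gauge top []
```

View pics/z9.png

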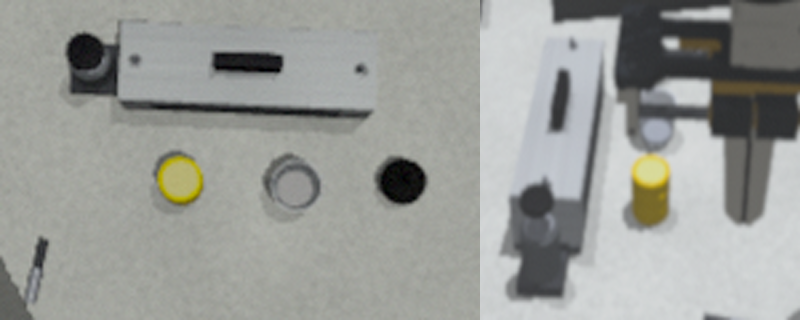

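The cover lies flat with both pins through it at (134,60) and (361,69). The pump is back up at about 94 mm, and the bystanders stand where they were. Handing in.

```bash
python3 -c "
from station import *
print(hand_in())"
```

```text
the job is handed in; nothing more can be done
None
```

The job is handed in: the lens, adapter and gauge (the only three accessories out) stand in one row in the box, with the lens about 17 mm off where I set it but upright in its last check; the cover is seated on both pins, and the pump was pushed to its stop and sprang back up.

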